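# Right the fallen bottle, then set the purge valve two turns open and hold it

### The job

One bottle of the row on the grey deck has toppled over the front bar: stand it upright again on the deck in its gap, behind the bar, in line between its two neighbours, and let go of it. Then set the purge valve that serves the row: turn its wheel clockwise (seen from above) by the crank handle until it is fully closed on its stop, then open it exactly two full turns, and finish there still gripping the crank handle. Leave the neighbouring bottles and the amber jar standing where they are.

Things in the scene. Friction and masses are not known exactly. Their poses are not given: they have to be found in the camera images.
- bottle_mid (a point): middle of the tipped bottle (on its axis, 67.5 mm from underside and from cap top; z axis to the cap). A white square plastic bottle, 135 mm tall: body 48 x 48 mm, 95 mm tall, sloped shoulders, round grey cap 32 mm across, 24 mm tall; about 0.15 kg. At first it has toppled towards the robot over the deck's front bar: lower edge of its base on the deck, body on the bar, cap pointing to the robot and up 35 degrees above level
- bottle_cap (a point): centre of the tipped bottle's grey cap, on its axis, 123 mm from its underside; z axis along the bottle, out of the cap
- bottle: the same tipped bottle; origin at the centre of its underside, z axis towards the cap
- deck: flat dark grey fixed plate, x -70 to +65 mm, y +-160 mm, 6 mm thick, with a lane along y for the bottles between a steel front bar (robot side: x = -47 mm, 10 mm thick, top 52 mm above the bench) and a low back rail (x = +58 mm, 8 mm thick, top at 24 mm). Origin on the bench under the middle of the gap, where the tipped bottle belongs; neighbours at about y = +105 and -105 mm
- neighbour_left: upright bottle like the tipped one, on the deck at the +y side of the gap; origin at the centre of its underside. Leave it standing
- neighbour_right: upright bottle like the tipped one, at the -y side of the gap; origin at the centre of its underside. Leave it standing
- valve: brass bench valve bolted down on a steel plate 110 x 90 mm; origin on the bench under the vertical axis of its wheel; z up; its x axis is the direction from the wheel's axis to the crank handle when the valve is closed on its stop
- wheel (a joint): turning of the grey spoked wheel (horizontal, 108 mm over its rim, rim 96 to 108 mm above the bench), rad: 0 = closed on its rigid stop, grows anticlockwise seen from above as it opens, to four turns. The crank handle stands at this angle from the valve's x axis. Friction about 0.05 N m; it stays where it is left; at the start it is 1/5 to 2/3 turn open
- wheel_axis (a point): point on the wheel's vertical axis, at the middle of its rim's height (102 mm above the bench)
- handle: black upright crank handle on the wheel's rim: a round grip 18 mm across, 46 mm tall, spinning freely on its own vertical axis, so it can be held without the hand turning; 48 mm from the wheel's axis. Origin at its centre, 135 mm above the bench; top at 158 mm; the wheel's boss under it reaches 110 mm
- jar: amber jar with a black cap, 56 mm across, 70 mm tall, on the bench at the far side; origin at the centre of its underside. Leave it where it is
Things that resemble listed ones, but are neither listed nor needed, are in the scene too. Several things look just like the jar: the one meant starts farthest to the robot's right.

How it is judged:
On the way, in this order (a step that is already met when the one before it is completed fails the run):
1. the fallen bottle stands upright in its gap in the row and is let go (angle between bottle_mid's own z axis and vertical below 0.1 rad and x of bottle_mid in the frame of deck between -0.03 and 0.04 m and y of bottle_mid in the frame of deck between -0.045 and 0.045 m and z of bottle_mid in the frame of deck between 0.0685 and 0.0785 m and contact force between the fingers and bottle below 0.05 N and value of joint wheel above 0.3 rad), for 0.3 s.
2. the valve is closed on its stop (value of joint wheel below 0.08 rad), for 0.1 s.
At the end, for the whole second after the job is handed in: wheel still, two turns (12.57 rad) from its stop within 0.26 rad; fingers grip the handle (over 3 N, grasp point within 30 mm of its centre); bottle upright within 0.1 rad on the deck behind the bar, within 45 mm of its gap's middle; neighbours and jar upright within 30 mm of where they were (angle between each of bottle_mid, neighbour_left, neighbour_right, jar's own z axis and vertical below 0.1 rad and x of bottle_mid in the frame of deck between -0.03 and 0.04 m and y of bottle_mid in the frame of deck between -0.045 and 0.045 m and z of bottle_mid in the frame of deck between 0.0685 and 0.0785 m and value of joint wheel between 12.3064 and 12.8264 rad and velocity of joint wheel between -0.1 and 0.1 rad/s and contact force between the fingers and handle above 3 N and distance between the grasp point and handle below 0.03 m and distance of each of neighbour_left, neighbour_right, jar from where it was at the start of the episode below 0.03 m); the arm keeps its last pose, push and grip.
It fails at once if a neighbour or the jar is knocked over or shoved more than 40 mm (angle between any of neighbour_left, neighbour_right, jar's own z axis and vertical above 0.5 rad or distance of any of neighbour_left, neighbour_right, jar from where it was at the start of the episode above 0.04 m).
It also fails if it takes over 69 s, if anything falls off the work surface, if the arm or the gripper's body presses on something with over 40 N, if the wrist force passes 120 N, or if a joint passes its speed limit or range.

### The arm

A 7-joint arm with a two-finger parallel gripper is mounted at the origin on the work surface. World frame = base frame: x ahead of the robot, y to its left, z up, the work surface at z = 0. Lengths are in m, angles in rad, forces in N, time in s.
With the tool pointing down it reaches from about 0.425 to 0.925 m from the base axis. Payload 6.8 kg.
Tool frame: the origin (TCP) lies at the very end of the fingers, on their centre line; the grasp point (between the pads) lies r.grasp_offset behind it (r.grasp_offset is the distance from the TCP to the grasp point, in m); z points along the fingers, y is the direction in which the jaws open and shut (so a half turn about z gives the same grasp; the last joint's range is limited). The gripper opens to 85 mm and grips with 20 to 120 N. Pads are 22 mm wide; open, the fingers measure 114 mm over their backs; the gripper's body (76 mm by 85 mm) begins 54 mm behind the grasp point. The pads swing forward as they close: fully open they stand 13 mm farther back than shut.
Start: joints at [-1.357, 0.477, 0.022, 1.555, -0.011, 1.109, -0.083], TCP at [0.213, 0.64, 0.231] pointing down, gripper open.
Joint ranges: [-2.96, 2.96], [-0.34, 2.1], [-1.41, 1.46], [0.24, 2.44], [-1.37, 4.51], [0.17, 1.92], [-2.96, 2.96]. Speed limits (rad/s): [2.39, 2.39, 3.14, 3.14, 3.14, 3.14, 3.14].

### API

Orientations are given as a rotation vector (axis times angle).
In Python, from bench import r gives the robot as it stands.
- The arm moves only by the shell command python3 -m jog 'ROWS' [FORCE]. ROWS is JSON, one flat list of numbers, 7 for each row, row after row: the turn, a rotation vector about the tool's x, y, z normalised to -1 to 1, where 1 is 180 degrees, then the shift along the tool's x, y, z normalised to -1 to 1, where 1 is 200 mm, then the opening, from 0 (shut) to 1 (fully open). In form: [wx, wy, wz, x, y, z, hand, wx, wy, wz, x, y, z, hand, ...]. A call has 1 to 12 rows; each row is the pose to reach, as a shift and turn from the pose measured when the call began, along the tool's axes at that moment, turning the shorter way round; what a row does not reach only later rows make up. A row lasts 1/10 s, in which the tool goes at most 50 mm and 8.59 degrees, less where a joint would pass 70% of its speed; a pose out of reach is approached as far as the arm can. A call with a number of a shift or a turn outside -1 to 1 is refused whole. A call with a gripper value outside its range is refused whole. The fingers move at their own pace and stop on an object; FORCE is the grip in N (left out, the last holds). Time passes only in rows, so rows that repeat a pose let the fingers close. It gives the time, the measured TCP pose, the force and the opening at its end, in the units of the state.
- r.get_obs(): the state, without advancing time (a new reading comes with each control period).
- r.grab_frame(name): name is "scene" or "side" or "wrist"; returns the picture (420x560x3 uint8, red, green, blue); there is no depth.
- r.calibration(name): a dict with "K" (3x3 intrinsics, pixels), "origin" and "rotation" of the camera in the world; the wrist camera has in their place "T_tool_cam" (4x4, takes a point from camera to tool coordinates, whose origin is the TCP and whose axes are the flange's). Camera axes: x right, y up, looking along -z (the intrinsics and any distortion apply to the point x, -y, -z); pixel columns grow to the right and rows downward; lengths in m; the calibration is good to about 2 mm. A picture is of the moment at which its call begins: read the wrist's pose just before it. calibration takes no time and is no camera call.
- r.hand_in(): hands the job in, once; it reports no verdict.
The state is a dict: "clock": time; "joints": joint angles; "qvel": joint speeds; "tau": joint torques, N m; "tcp_pos": TCP position; "orientation": TCP orientation; "contact_force": force on the tool from outside, world axes, zero at the start; "moment": the same for the moment, N m; "grip_width": finger opening in m.
Only numpy, scipy, OpenCV 4.12 (cv2) and the standard library are available. Lean on these libraries where they do the work, as an engineer would, in place of code of your own. Each camera call takes 0.05 s, during which the arm holds its last target.

## Working session

There is one attempt and no reset: what is moved stays moved. The work goes in short steps, Python scripts to look and compute and a shell command to move; the robot and the scene stay as the last step left them, time stands still between calls to the robot, and variables do not carry over. Pictures are saved under pics/ and viewed, and the job is handed in when it is done.

```bash
ls; mkdir -p pics; python3 - <<'E'
from bench import r
import cv2,numpy as np
o=r.get_obs();print(o);print(r.grasp_offset)
for n in ["scene","side","wrist"]:
    im=r.grab_frame(n);cv2.imwrite(f"pics/{n}0.png",im[:,:,::-1]);print(n,r.calibration(n))
E
```

```text
pics
{'clock': 0.0, 'joints': array([-1.3571085 ,  0.47782351,  0.02234002,  1.5564993 , -0.01152733,
        1.10931555, -0.08310164]), 'qvel': array([-2.00443902e-03, -3.72478773e-06, -1.18346350e-03, -5.45066083e-04,
       -2.33730418e-03,  1.20139332e-03,  1.07484349e-03]), 'tau': array([-2.49026562e-04, -5.96451688e+01,  1.60731923e+00, -2.81199092e+01,
        1.23410838e-02,  9.42846760e-03, -2.69296879e-05]), 'tcp_pos': array([0.21328948, 0.63975651, 0.23028983]), 'orientation': array([-5.03243892e-01, -3.10083196e+00,  2.99783903e-03]), 'contact_force': array([-0.26015966,  0.05810759, -0.10343529]), 'moment': array([ 0.00203879, -0.02229877, -0.02106707]), 'grip_width': 0.0850836892562403}
0.0187
scene {'K': array([[379.67143629,   0.        , 287.18692231],
       [  0.        , 379.67143629, 215.35978234],
       [  0.        ,   0.        ,   1.        ]]), 'origin': array([ 1.01187708, -0.10619138,  0.68095504]), 'rotation': array([0.520996  , 0.3772053 , 1.27171497])}
side {'K': array([[392.1166756 ,   0.        , 281.55736527],
       [  0.        , 392.1166756 , 208.39925278],
       [  0.        ,   0.        ,   1.        ]]), 'origin': array([0.4884784 , 0.44488701, 0.68312846]), 'rotation': array([ 0.17411847, -0.97358966, -2.66599994])}
wrist {'K': array([[320.40454819,   0.        , 280.8604691 ],
       [  0.        , 320.40454819, 211.03922754],
       [  0.        ,   0.        ,   1.        ]]), 'T_tool_cam': array([[ 2.66295900e-04,  9.48122441e-01,  3.17905277e-01,
         8.25278169e-02],
       [ 9.99999548e-01,  3.75689343e-05, -9.49703419e-04,
        -1.97154293e-04],
       [-9.12378487e-04,  3.17905387e-01, -9.48122003e-01,
        -1.42517257e-01],
       [ 0.00000000e+00,  0.00000000e+00,  0.00000000e+00,
         1.00000000e+00]])}
```

View pics/scene0.png

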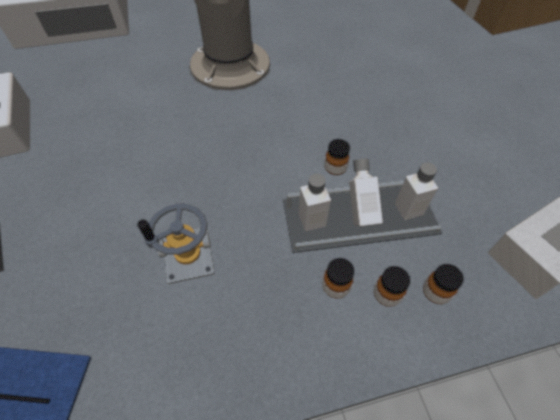

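View pics/side0.png

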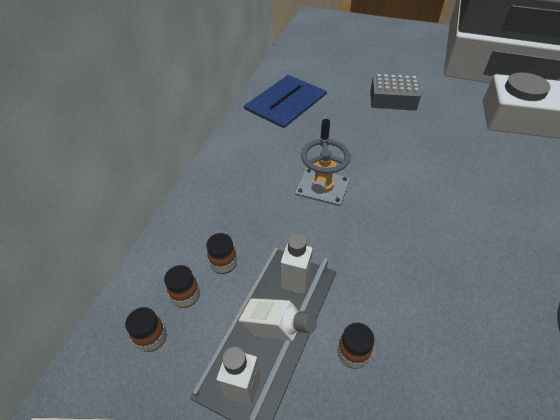

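View pics/wrist0.png

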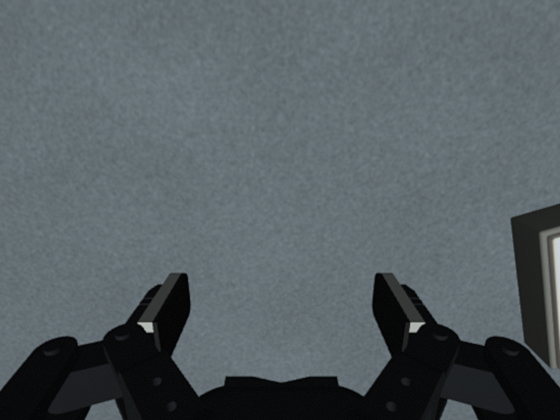

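The scene view has the robot base at the top, the row at about (365,205) and the valve at about (180,235). The side view shows the row at about (265,330), the valve at about (325,165), and the tipped cap at (305,322). Next I'll write helpers and look at magnified crops.

```bash
cat > h.py <<'E'
import numpy as np,cv2
from scipy.spatial.transform import Rotation as R
from bench import r
def cam(n,obs=None):
    c=r.calibration(n);K=c['K']
    if n=='wrist':
        T=np.eye(4);T[:3,:3]=R.from_rotvec(obs['orientation']).as_matrix();T[:3,3]=obs['tcp_pos'];T=T@c['T_tool_cam'];return K,T[:3,3],T[:3,:3]
    return K,np.array(c['origin']),R.from_rotvec(c['rotation']).as_matrix()
def ray(C,uv):
    K,o,M=C;d=np.array([(uv[0]-K[0,2])/K[0,0],-(uv[1]-K[1,2])/K[1,1],-1.]);d=M@d;return o,d/np.linalg.norm(d)
def onz(C,uv,z):
    o,d=ray(C,uv);return o+d*(z-o[2])/d[2]
def tri(obs):  # list of (cam,uv)
    A=np.zeros((3,3));b=np.zeros(3);L=[ray(C,uv) for C,uv in obs]
    for o,d in L:
        P=np.eye(3)-np.outer(d,d);A+=P;b+=P@o
    p=np.linalg.solve(A,b);return p,[float(np.linalg.norm((np.eye(3)-np.outer(d,d))@(p-o))) for o,d in L]
def proj(C,p):
    K,o,M=C;q=M.T@(np.array(p)-o);return np.array([K[0,2]+K[0,0]*q[0]/-q[2],K[1,2]-K[1,1]*q[1]/-q[2]])
E
python3 - <<'E'
import cv2
for n,(x,y,w,h),s in [("scene",(270,130,190,140),4),("side",(190,220,180,200),3),("scene",(120,190,110,100),5),("side",(280,105,90,105),5)]:
    im=cv2.imread(f"pics/{n}0.png")[y:y+h,x:x+w];cv2.imwrite(f"pics/c_{n}_{x}.png",cv2.resize(im,None,fx=s,fy=s,interpolation=cv2.INTER_CUBIC))
E
```

```text
(no output)
```

View pics/c_scene_270.png

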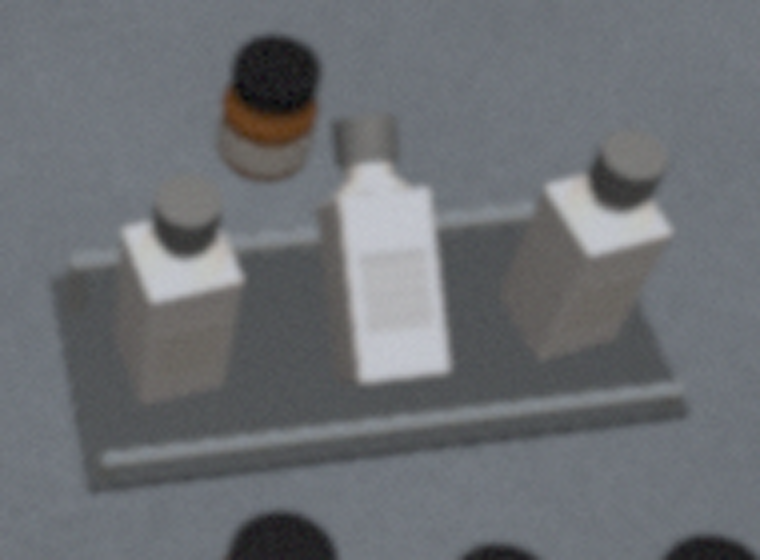

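View pics/c_side_190.png

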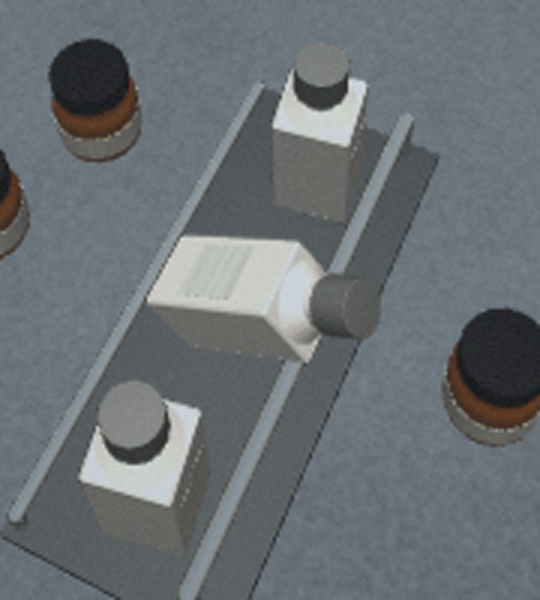

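View pics/c_scene_120.png

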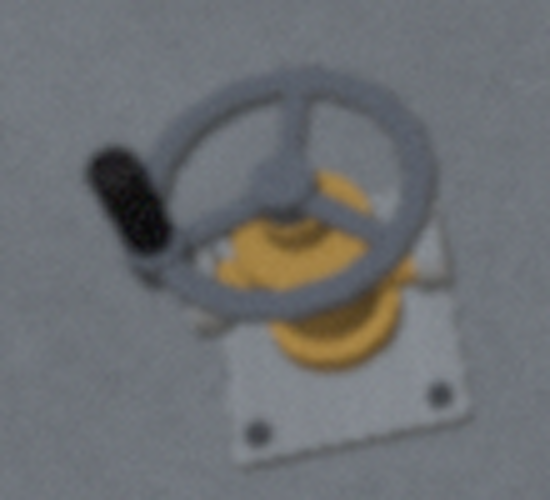

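View pics/c_side_280.png

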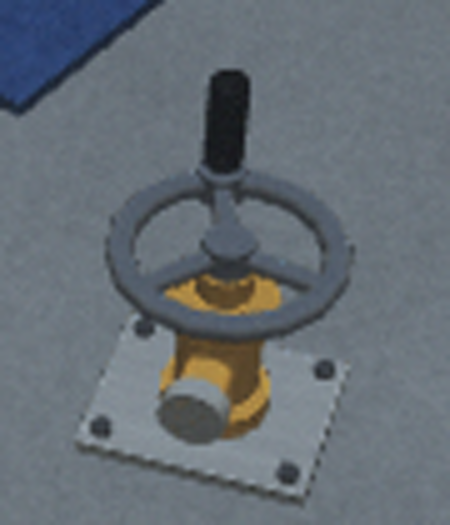

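```bash
python3 - <<'E'
from h import *
S=cam('scene');D=cam('side')
def sc(x,y):return (270+x/4-.4,130+y/4-.4)
def sd(x,y):return (190+x/3-.3,220+y/3-.3)
def vs(x,y):return (120+x/5-.4,190+y/5-.4)
def vd(x,y):return (280+x/5-.4,105+y/5-.4)
P={}
for k,a,b in [('NR cap',sc(190,203),sd(322,66)),('NL cap',sc(632,155),sd(133,415)),('cap',sc(366,142),sd(344,305)),
 ('bot+',sc(450,372),sd(148,300)),('bot-',sc(358,382),sd(183,237)),('sh+',sc(430,190),sd(258,308)),('sh-',sc(340,200),sd(300,242)),
 ('hand top',vs(112,160),vd(230,78)),('hand bot',vs(150,240),vd(224,165)),('hub',vs(285,180),vd(228,242)),
 ('rail-',sc(105,458),sd(262,85)),('rail+',sc(680,388),sd(15,520)),('jar',sc(275,70),sd(505,345))]:
    p,e=tri([(S,a),(D,b)]);P[k]=p;print(k,p.round(4),np.round(e,4))
for a,b in [('bot+','sh+'),('bot-','sh-'),('NR cap','NL cap'),('bot-','bot+'),('sh-','sh+'),('rail-','rail+'),('hand bot','hand top')]:
    d=P[b]-P[a];print(a,b,np.linalg.norm(d).round(4),(d/np.linalg.norm(d)).round(3))
# black mask handle
E
```

```text
NR cap [0.5929 0.0723 0.1376] [0.0012 0.0012]
NL cap [0.6177 0.2862 0.138 ] [0.0005 0.0005]
cap [0.5448 0.1866 0.0959] [0.0009 0.0009]
bot+ [0.6581 0.1966 0.0442] [0.0018 0.0018]
bot- [0.6526 0.1512 0.0425] [0.0001 0.0001]
sh+ [0.5863 0.2039 0.1003] [0.0007 0.0007]
sh- [0.5778 0.1596 0.0961] [0.001 0.001]
hand top [ 0.6231 -0.2384  0.1595] [0.0004 0.0004]
hand bot [ 0.6229 -0.2402  0.1098] [0.0008 0.0008]
hub [ 0.6086 -0.1926  0.1083] [0.0007 0.0007]
rail- [0.6496 0.0196 0.0199] [0.0014 0.0014]
rail+ [0.6841 0.3221 0.0188] [0.0008 0.0008]
jar [0.4595 0.17   0.0687] [0.0016 0.0016]
bot+ sh+ 0.0914 [-0.785  0.081  0.614]
bot- sh- 0.0924 [-0.81   0.091  0.58 ]
NR cap NL cap 0.2153 [0.115 0.993 0.002]
bot- bot+ 0.0457 [0.121 0.992 0.038]
sh- sh+ 0.0454 [0.187 0.978 0.093]
rail- rail+ 0.3045 [ 0.114  0.994 -0.004]
hand bot hand top 0.0497 [0.003 0.038 0.999]
```

```bash
cat >> h.py <<'E'
def row(pos,x,z,obs=None):
    o=obs or r.get_obs();M=R.from_rotvec(o['orientation']).as_matrix()
    z=np.array(z)/np.linalg.norm(z);x=np.array(x)-np.dot(x,z)*z;x/=np.linalg.norm(x)
    T=np.column_stack([x,np.cross(z,x),z])
    w=R.from_matrix(M.T@T).as_rotvec()/np.pi;s=M.T@(np.array(pos)-o['tcp_pos'])/.2
    print('row',np.round(np.r_[w,s],4).tolist(),'ang',round(np.linalg.norm(w)*180,1),'dist',round(np.linalg.norm(s)*.2,4))
U=np.array([-.8138,.0934,.5736]);N=np.array([.570,-.065,.819]);CAP=np.array([.5435,.1868,.0952])
E
python3 - <<'E'
from h import *
row([.32,.42,.35],[.9935,-.114,0],[0,0,-1])
row(CAP+.14*U,N,-U)
E
```

```text
row [-0.0, 0.0007, 0.9339, -0.8538, -0.8754, -0.596] ang 168.1 dist 0.2721
row [-0.4343, 0.0457, 0.8341, -1.7215, -1.745, 0.2778] ang 169.5 dist 0.4934
```

```bash
python3 -m jog '[0,0,0.3,-0.3,-0.3,-0.6,1, 0,0,0.9,-0.85,-0.88,-0.6,1, 0,0,0.9,-0.85,-0.88,-0.6,1, 0,0,0.9,-0.85,-0.88,-0.6,1, 0,0,0.9,-0.85,-0.88,-0.6,1, 0,0,0.9,-0.85,-0.88,-0.6,1, 0,0,0.9,-0.85,-0.88,-0.6,1, 0,0,0.9,-0.85,-0.88,-0.6,1, 0,0,0.9,-0.85,-0.88,-0.6,1, 0,0,0.9,-0.85,-0.88,-0.6,1, 0,0,0.9,-0.85,-0.88,-0.6,1, 0,0,0.9,-0.85,-0.88,-0.6,1]'; python3 - <<'E'
from h import *
print(r.get_obs()['joints'].round(3))
row(CAP+.16*U,N,-U)
row([.40,.22,.34],[.9935,-.114,0],[0,0,-1])
E
```

```text
clock: 1.35
tcp_pos: [0.3189, 0.4191, 0.3506]
orientation: [2.746, 1.524, -0.001]
contact_force: [0.3, 0.3, 0.3]
grip_width: 0.0857
[-1.326  0.13   0.323  1.766 -0.043  1.254 -1.55 ]
row [-0.1713, 0.2717, 0.3299, -0.6718, 0.9748, 0.8197] ang 82.9 dist 0.288
row [0.0005, 0.0002, 0.359, -0.6305, 0.8707, 0.0545] ang 64.6 dist 0.2153
```

```bash
python3 -m jog '[0,0,0.36,-0.63,0.87,0.05,1, 0,0,0.36,-0.63,0.87,0.05,1, 0,0,0.36,-0.63,0.87,0.05,1, 0,0,0.36,-0.63,0.87,0.05,1, 0,0,0.36,-0.63,0.87,0.05,1, 0,0,0.36,-0.63,0.87,0.05,1, 0,0,0.36,-0.63,0.87,0.05,1, 0,0,0.36,-0.63,0.87,0.05,1, 0,0,0.36,-0.63,0.87,0.05,1]'; python3 - <<'E'
from h import *
print(r.get_obs()['joints'].round(3))
row(CAP+.16*U,N,-U)
row([.45,.2,.3],[.9935,-.114,0],[0,0,-1])
E
```

```text
clock: 2.25
tcp_pos: [0.3998, 0.22, 0.3407]
orientation: [3.134, -0.186, -0.0]
contact_force: [-0.7, -0.4, 0.1]
grip_width: 0.0857
[-1.141 -0.014  0.504  1.93   0.008  1.225 -2.33 ]
row [0.001, 0.3056, -0.001, 0.078, 0.0812, 0.769] ang 55.0 dist 0.1554
row [0.0005, 0.0001, -0.0013, 0.2611, 0.0691, 0.2038] ang 0.2 dist 0.0677
```

```bash
python3 -m jog '[0,0.05,0,0,0.02,0,1, 0,0.1,0,0,0.05,0.1,1, 0,0.15,0,0.02,0.08,0.2,1, 0,0.2,0,0.03,0.08,0.3,1, 0,0.25,0,0.05,0.08,0.4,1, 0,0.3056,0,0.078,0.08,0.5,1, 0,0.3056,0,0.078,0.08,0.6,1, 0,0.3056,0,0.078,0.08,0.7,1, 0,0.3056,0,0.078,0.08,0.769,1, 0,0.3056,0,0.078,0.08,0.769,1]'; python3 - <<'E'
from h import *
o=r.get_obs();print(o['joints'].round(3))
im=r.grab_frame('wrist');cv2.imwrite('pics/w1.png',im[:,:,::-1])
im=r.grab_frame('side');cv2.imwrite('pics/s1.png',im[:,:,::-1])
C=cam('wrist',o);print(proj(C,CAP+.012*U))
row(CAP+.06*U,N,-U);row(CAP-.01*U,N,-U)
E
```

```text
clock: 3.25
tcp_pos: [0.4109, 0.1944, 0.3204]
orientation: [-2.905, 0.208, -1.05]
contact_force: [0.4, -0.8, -0.2]
grip_width: 0.0853
[ 1.00e-03 -2.60e-01 -7.92e-01  2.31e+00  5.67e-01  5.94e-01 -2.94e+00]
[290.57449901 206.6987596 ]
row [-0.0179, 0.0864, -0.021, -0.285, 0.0285, 0.998] ang 16.3 dist 0.2077
row [-0.0179, 0.0864, -0.021, -0.1906, 0.0448, 1.3346] ang 16.3 dist 0.2698
```

View pics/w1.png

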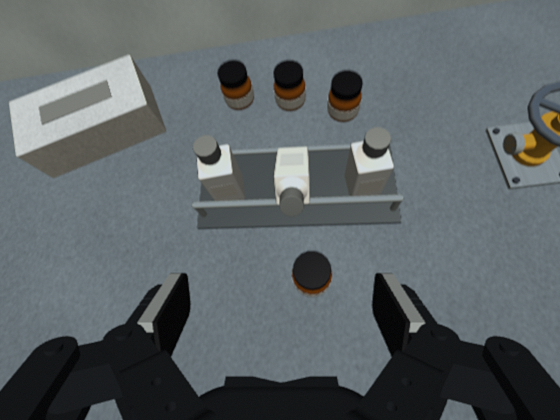

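View pics/s1.png

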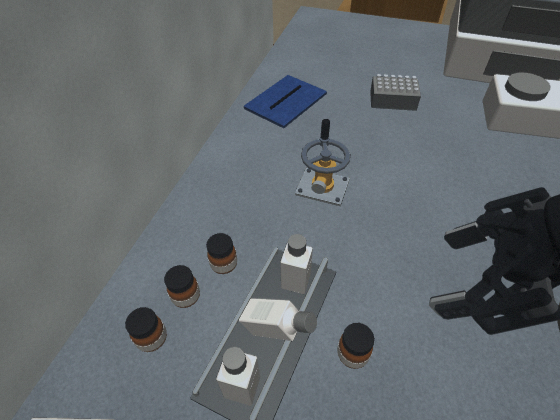

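```bash
python3 - <<'E'
from h import *
row(CAP+.10*U,N,-U)
E
python3 -m jog '[0,0,0,0,0.02,0.15,1, 0,0.0,0,-0.1,0.02,0.3,1, -0.01,0.03,-0.01,-0.2,0.02,0.5,1, -0.01,0.06,-0.01,-0.3,0.02,0.65,1, -0.018,0.086,-0.021,-0.339,0.02,0.806,1, -0.018,0.086,-0.021,-0.339,0.02,0.806,1, -0.018,0.086,-0.021,-0.339,0.02,0.806,1, -0.018,0.086,-0.021,-0.339,0.02,0.806,1]'; python3 - <<'E'
from h import *
o=r.get_obs();print(o['joints'].round(3))
row(CAP+.1*U,N,-U);row(CAP-.01*U,N,-U)
E
```

```text
row [-0.0179, 0.0864, -0.021, -0.3389, 0.0192, 0.8056] ang 16.3 dist 0.1748
clock: 4.15
tcp_pos: [0.4583, 0.1201, 0.2807]
orientation: [2.864, -0.107, 1.248]
contact_force: [-0.6, 0.0, 0.1]
grip_width: 0.0856
[ 0.767 -0.336 -1.229  2.434  0.802  0.172 -2.956]
row [-0.0138, 0.0441, 0.0057, -0.4775, -0.3722, 0.4347] ang 8.4 dist 0.1491
row [-0.0138, 0.0441, 0.0057, -0.4017, -0.3477, 0.9789] ang 8.4 dist 0.2228
```

```bash
python3 - <<'E'
from h import *
row([.50,.18,.33],[.9935,-.114,0],[0,0,-1])
row([.50,.18,.33],[.114,.9935,0],[0,0,-1])
E
```

```text
row [-0.0098, -0.2614, 0.0119, 0.3052, -0.3163, -0.0277] ang 47.1 dist 0.0881
row [0.1955, -0.2108, -0.4574, 0.3052, -0.3163, -0.0277] ang 97.3 dist 0.0881
```

```bash
python3 -m jog '[-0.005,-0.1,0,0.15,-0.1,-0.02,1, -0.01,-0.16,0,0.3,-0.3,-0.02,1, -0.01,-0.26,0.01,0.305,-0.316,-0.028,1, -0.01,-0.26,0.01,0.305,-0.316,-0.028,1, -0.01,-0.26,0.01,0.305,-0.316,-0.028,1, -0.01,-0.26,0.01,0.305,-0.316,-0.028,1, -0.01,-0.26,0.01,0.305,-0.316,-0.028,1]'
python3 - <<'E'
from h import *
o=r.get_obs();print(o['joints'].round(3))
row([.52,.19,.33],[-.114,-.9935,0],[0,0,-1])
row([.52,.19,.33],[.114,.9935,0],[0,0,-1])
E
```

```text
clock: 4.85
tcp_pos: [0.5012, 0.1804, 0.3295]
orientation: [3.134, -0.168, -0.005]
contact_force: [0.6, 0.2, -0.5]
grip_width: 0.0852
[ 0.301  0.278 -0.921  1.719  0.232  1.264 -2.35 ]
row [0.0017, -0.0001, 0.5023, 0.0884, -0.0577, -0.0028] ang 90.4 dist 0.0211
row [0.0001, 0.0016, -0.4977, 0.0884, -0.0577, -0.0028] ang 89.6 dist 0.0211
```

```bash
python3 -m jog '[0,0,-0.5,0.09,-0.06,0,1, 0,0,-0.5,0.09,-0.06,0,1, 0,0,-0.5,0.09,-0.06,0,1, 0,0,-0.5,0.09,-0.06,0,1, 0,0,-0.5,0.09,-0.06,0,1, 0,0,-0.5,0.09,-0.06,0,1, 0,0,-0.5,0.09,-0.06,0,1, 0,0,-0.5,0.09,-0.06,0,1, 0,0,-0.5,0.09,-0.06,0,1, 0,0,-0.5,0.09,-0.06,0,1, 0,0,-0.5,0.09,-0.06,0,1]'
python3 - <<'E'
from h import *
o=r.get_obs();print(o['joints'].round(3))
X=[-.9935,.114,0]
row([.60,.18,.30],X,[0,0,-1])
a=np.deg2rad(40)
row([.60,.18,.25],X,[-.9935*np.sin(a),.114*np.sin(a),-np.cos(a)])
E
```

```text
clock: 5.95
tcp_pos: [0.5202, 0.1912, 0.3279]
orientation: [-2.327, -2.11, 0.014]
contact_force: [0.4, 0.1, -0.2]
grip_width: 0.0854
[ 0.463  0.46  -1.251  1.662  0.445  1.357 -0.956]
row [-0.0031, -0.0, -0.4948, -0.0159, 0.4036, 0.1371] ang 89.1 dist 0.0853
row [0.1691, 0.1749, -0.4739, -0.0143, 0.4052, 0.3871] ang 95.9 dist 0.1121
```

```bash
python3 -m jog '[0,0,-0.49,-0.016,0.4,0.14,1, 0,0,-0.49,-0.016,0.4,0.14,1, 0,0,-0.49,-0.016,0.4,0.14,1, 0,0,-0.49,-0.016,0.4,0.14,1, 0,0,-0.49,-0.016,0.4,0.14,1, 0,0,-0.49,-0.016,0.4,0.14,1, 0,0,-0.49,-0.016,0.4,0.14,1, 0,0,-0.49,-0.016,0.4,0.14,1, 0,0,-0.49,-0.016,0.4,0.14,1, 0,0,-0.49,-0.016,0.4,0.14,1, 0,0,-0.49,-0.016,0.4,0.14,1]'
python3 - <<'E'
from h import *
o=r.get_obs();print(o['joints'].round(3))
X=[-.9935,.114,0]
a=np.deg2rad(40)
row([.60,.18,.20],X,[-.9935*np.sin(a),.114*np.sin(a),-np.cos(a)])
E
```

```text
clock: 7.05
tcp_pos: [0.599, 0.1813, 0.297]
orientation: [-0.188, -3.126, 0.016]
contact_force: [-0.4, -0.7, 0.5]
grip_width: 0.0848
[ 0.445  0.723 -1.37   1.533  0.707  1.481  0.502]
row [-0.0026, 0.2191, -0.003, -0.0106, -0.0009, 0.4848] ang 39.4 dist 0.097
```

```bash
python3 -m jog '[0,0.05,0,0,0,0.1,1, 0,0.1,0,0,0,0.2,1, 0,0.15,0,0,0,0.3,1, 0,0.22,0,0,0,0.48,1, 0,0.22,0,0,0,0.48,1, 0,0.22,0,0,0,0.48,1]'
python3 - <<'E'
from h import *
o=r.get_obs();print(o['joints'].round(3))
X=[-.9935,.114,0]
a=np.deg2rad(40)
row([.60,.18,.20],X,[-.9935*np.sin(a),.114*np.sin(a),-np.cos(a)])
row([.52,.184,.20],X,[0,0,-1])
E
```

```text
clock: 7.65
tcp_pos: [0.5976, 0.1814, 0.194]
orientation: [-0.15, -2.427, -0.031]
contact_force: [0.7, 0.0, -0.1]
grip_width: 0.0854
[ 0.251  1.113 -1.188  1.147  0.441  1.903  0.618]
row [-0.0038, -0.0039, -0.0043, 0.0099, -0.0061, -0.031] ang 1.3 dist 0.0066
row [-0.0051, -0.2261, -0.0029, 0.3125, -0.0329, 0.23] ang 40.7 dist 0.0779
```

```bash
cat >> h.py <<'E'
X=np.array([-.9935,.114,0])
def dirn(deg):
    a=np.deg2rad(deg);return np.array([.9935*np.sin(a),-.114*np.sin(a),-np.cos(a)])
G=np.array([.5704,.1837,.0763])+.004*N
E
python3 - <<'E'
from h import *
d=dirn(22);print(G+.0187*d)
row(G+.0187*d-.11*d,X,d)
E
```

```text
[0.57963961 0.18264141 0.06223766]
row [-0.0057, -0.3484, -0.0019, 0.1273, -0.0023, 0.3059] ang 62.7 dist 0.0663
```

```bash
python3 -m jog '[0,-0.04,0,0.02,0,0,1, 0,-0.08,0,0.04,0,0,1, 0,-0.12,0,0.06,0,0.05,1, 0,-0.16,0,0.08,0,0.1,1, -0.006,-0.2,0,0.1,0,0.15,1, -0.006,-0.25,0,0.12,0,0.2,1, -0.006,-0.3,0,0.127,0,0.25,1, -0.006,-0.348,-0.002,0.127,-0.002,0.306,1, -0.006,-0.348,-0.002,0.127,-0.002,0.306,1, -0.006,-0.348,-0.002,0.127,-0.002,0.306,1]'
python3 - <<'E'
from h import *
o=r.get_obs();print(o['joints'].round(3))
im=r.grab_frame('wrist');cv2.imwrite('pics/w2.png',im[:,:,::-1])
im=r.grab_frame('side');cv2.imwrite('pics/s2.png',im[:,:,::-1])
d=dirn(22)
row(G+.0187*d-.11*d,X,d)
row(G+.0187*d,X,d)
C=cam('wrist',o);print(proj(C,CAP+.012*U),proj(C,[.6581,.1966,.0442]),proj(C,[.6526,.1512,.0425]))
E
```

```text
clock: 8.65
tcp_pos: [0.5371, 0.1883, 0.1648]
orientation: [0.147, 2.753, -0.034]
contact_force: [0.2, -0.1, 0.1]
grip_width: 0.0854
[ 0.395  0.537 -1.224  2.081  1.101  0.907  0.009]
row [0.0004, 0.0002, 0.0002, 0.0077, -0.006, 0.0034] ang 0.1 dist 0.0021
row [0.0004, 0.0002, 0.0002, 0.008, -0.0067, 0.5534] ang 0.1 dist 0.1107
[279.9062624  194.85341793] [301.69277868 254.68133148] [257.47395657 252.96799448]
```

View pics/w2.png

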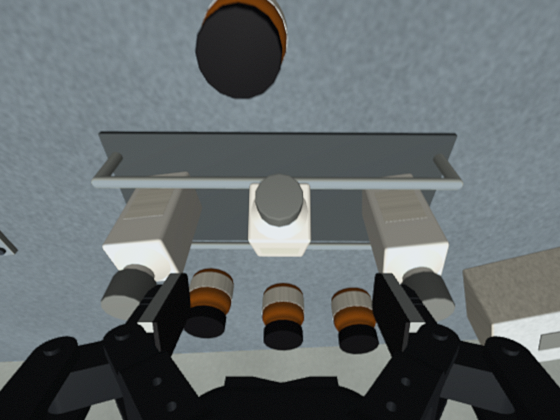

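View pics/s2.png

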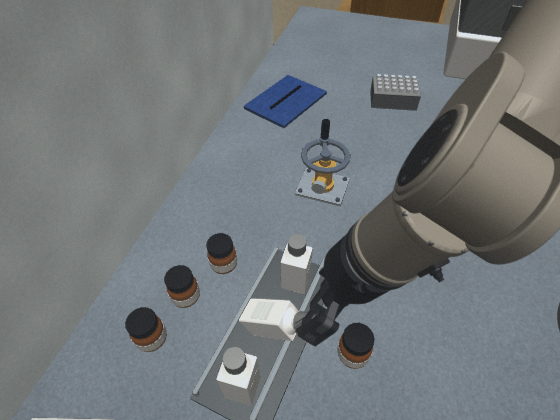

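The wrist view shows the cap top at (279,199), predicted (280,195), and the bottle centred between the fingers. Advancing to the grasp.

```bash
python3 -m jog '[0,0,0,0.008,-0.007,0.15,1, 0,0,0,0.008,-0.007,0.3,1, 0,0,0,0.008,-0.007,0.42,1, 0,0,0,0.008,-0.007,0.5,1, 0,0,0,0.008,-0.007,0.553,1, 0,0,0,0.008,-0.007,0.553,1, 0,0,0,0.008,-0.007,0.553,1]' 30
python3 - <<'E'
from h import *
im=r.grab_frame('wrist');cv2.imwrite('pics/w3.png',im[:,:,::-1])
im=r.grab_frame('scene');cv2.imwrite('pics/s3.png',cv2.resize(im[100:280,230:470,::-1],None,fx=3,fy=3))
E
```

```text
clock: 9.45
tcp_pos: [0.5802, 0.1831, 0.0628]
orientation: [0.157, 2.753, -0.028]
contact_force: [-0.3, -0.1, 0.9]
grip_width: 0.0858
```

View pics/w3.png

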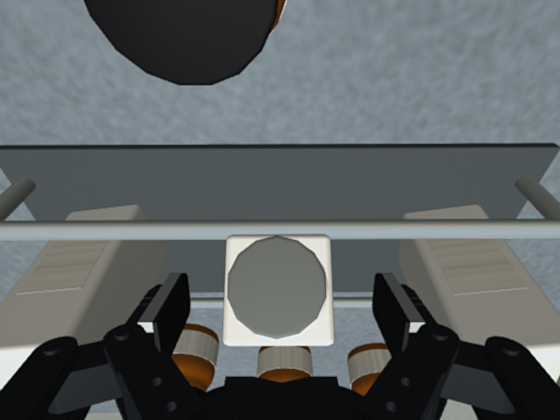

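View pics/s3.png

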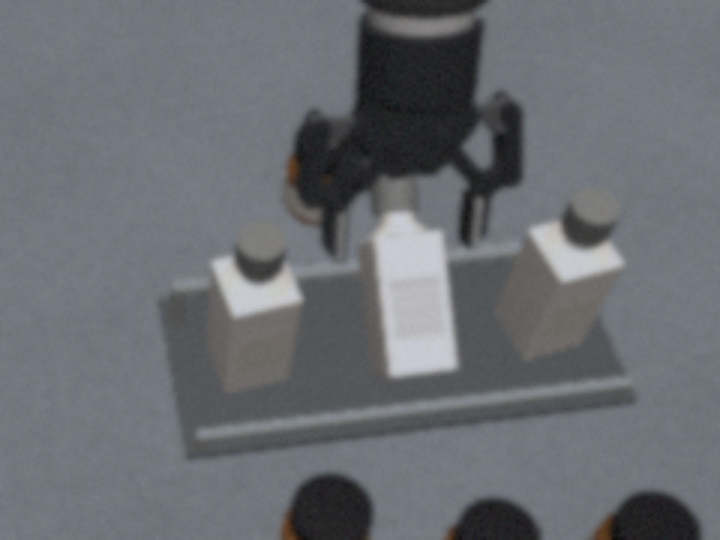

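The fingers straddle the shoulder end evenly, with the cap at (278,287) between pads at x≈185 and 378. Closing.

```bash
python3 -m jog '[0,0,0,0,0,0,0, 0,0,0,0,0,0,0, 0,0,0,0,0,0,0, 0,0,0,0,0,0,0, 0,0,0,0,0,0,0, 0,0,0,0,0,0,0]' 40
python3 - <<'E'
from h import *
im=r.grab_frame('wrist');cv2.imwrite('pics/w4.png',im[:,:,::-1])
o=r.get_obs();print(o['joints'].round(3),o['contact_force'])
d=dirn(22)
row(np.array(o['tcp_pos'])+[0,0,.02],X,d)
B=np.array([.606,.179,.007]); 
for th,z in [(22,.05),(-5,.06),(-33,.06),(-33,.0)]:
    d=dirn(th)
    # bottle axis for tool tilt th: rotate
    a=np.deg2rad(-33-th) # bottle axis tilt towards robot = -(55..)
    t=np.deg2rad(33+th); ax=np.array([-.9935*np.sin(t),.114*np.sin(t),np.cos(t)]);n=np.array([.9935*np.cos(t),-.114*np.cos(t),np.sin(t)])
    print(th,z);row(B+[0,0,z]+.09*ax+.004*n+.0187*d,X,d)
E
```

```text
clock: 10.15
tcp_pos: [0.5804, 0.1831, 0.0639]
orientation: [0.156, 2.751, -0.028]
contact_force: [-1.1, -0.9, 5.8]
grip_width: 0.0473
[ 0.269  0.723 -1.036  2.067  1.366  0.852 -0.158] [-0.6728773  -1.49589736  5.98061261]
row [0.0006, 0.0008, 0.0002, -0.0377, 0.0002, -0.0926] ang 0.2 dist 0.02
22 0.05
row [0.0006, 0.0008, 0.0002, 0.1206, -0.0054, -0.2149] ang 0.2 dist 0.0493
-5 0.06
row [0.0005, 0.1508, 0.0003, -0.0572, -0.0053, -0.3323] ang 27.2 dist 0.0674
-33 0.06
row [0.0005, 0.3064, 0.0004, -0.2373, -0.0054, -0.3216] ang 55.2 dist 0.0799
-33 0.0
row [0.0005, 0.3064, 0.0004, -0.1242, -0.0059, -0.0437] ang 55.2 dist 0.0264
```

View pics/w4.png

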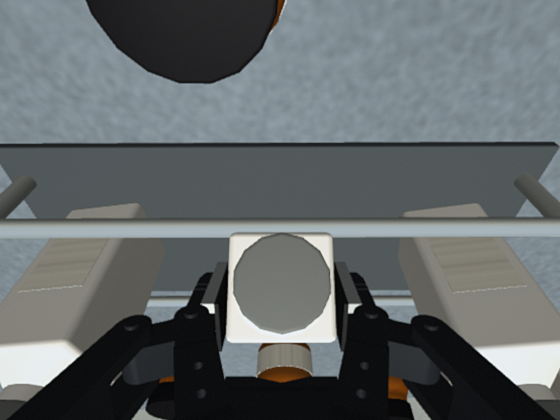

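```bash
python3 -m jog '[0,0,0,-0.02,0,-0.05,0, 0,0,0,-0.04,0,-0.1,0, 0,0,0,-0.06,0,-0.16,0, 0,0,0,-0.08,0,-0.22,0, 0,0,0,-0.1,0,-0.28,0, 0,0.025,0,-0.095,0,-0.3,0, 0,0.05,0,-0.085,0,-0.31,0, 0,0.075,0,-0.075,0,-0.32,0, 0,0.1,0,-0.065,-0.002,-0.33,0, 0,0.125,0,-0.06,-0.004,-0.332,0, 0,0.15,0,-0.057,-0.005,-0.332,0, 0,0.15,0,-0.057,-0.005,-0.332,0]'
python3 - <<'E'
from h import *
o=r.get_obs();print(o['joints'].round(3),o['grip_width'])
B=np.array([.606,.179,.007]); 
for th,z in [(-20,.06),(-33,.06),(-33,.0)]:
    d=dirn(th)
    t=np.deg2rad(33+th); ax=np.array([-.9935*np.sin(t),.114*np.sin(t),np.cos(t)]);n=np.array([.9935*np.cos(t),-.114*np.cos(t),np.sin(t)])
    print(th,z);row(B+[0,0,z]+.09*ax+.004*n+.0187*d,X,d)
im=r.grab_frame('side');cv2.imwrite('pics/s5.png',im[:,:,::-1])
E
```

```text
clock: 11.4
tcp_pos: [0.5677, 0.1829, 0.1296]
orientation: [-0.178, -3.051, -0.012]
contact_force: [-0.3, 0.8, -1.1]
grip_width: 0.0473
[ 0.396  0.838 -1.206  1.724  0.757  1.231  0.44 ] 0.04731384246280737
-20 0.06
row [0.0011, 0.0838, -0.0006, -0.0747, 0.0029, -0.0488] ang 15.1 dist 0.0179
-33 0.06
row [0.0012, 0.156, -0.0004, -0.1557, 0.0032, -0.0724] ang 28.1 dist 0.0343
-33 0.0
row [0.0012, 0.156, -0.0004, -0.1815, 0.0022, 0.2265] ang 28.1 dist 0.0581
```

View pics/s5.png

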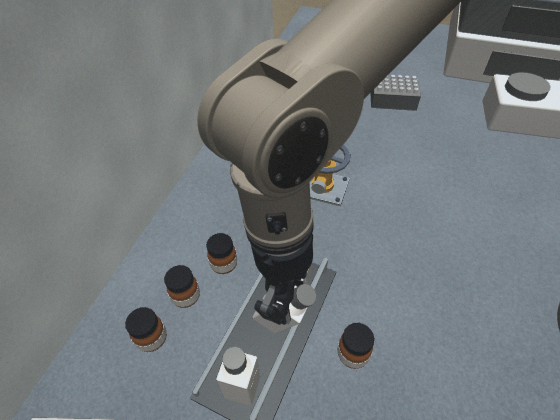

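```bash
python3 -m jog '[0,0.02,0,-0.02,0,-0.01,0, 0,0.04,0,-0.04,0,-0.025,0, 0,0.06,0,-0.06,0.001,-0.04,0, 0,0.08,0,-0.07,0.002,-0.05,0, 0,0.1,0,-0.09,0.003,-0.055,0, 0,0.12,0,-0.11,0.003,-0.06,0, 0.001,0.14,0,-0.135,0.003,-0.068,0, 0.001,0.156,0,-0.155,0.003,-0.072,0, 0.001,0.156,0,-0.155,0.003,-0.072,0, 0.001,0.156,0,-0.155,0.003,-0.072,0]'
python3 - <<'E'
from h import *
o=r.get_obs();print(o['joints'].round(3),o['grip_width'])
B=np.array([.606,.179,.007]); 
for th,z in [(-33,.0)]:
    d=dirn(th)
    t=np.deg2rad(33+th); ax=np.array([-.9935*np.sin(t),.114*np.sin(t),np.cos(t)]);n=np.array([.9935*np.cos(t),-.114*np.cos(t),np.sin(t)])
    print(th,z);row(B+[0,0,z]+.09*ax+.004*n+.0187*d,X,d)
im=r.grab_frame('side');cv2.imwrite('pics/s6.png',cv2.resize(im[200:420,180:400,::-1],None,fx=2.7,fy=2.7,interpolation=cv2.INTER_CUBIC))
im=r.grab_frame('scene');cv2.imwrite('pics/t6.png',cv2.resize(im[100:280,230:470,::-1],None,fx=3,fy=3))
E
```

```text
clock: 12.45
tcp_pos: [0.5981, 0.1809, 0.1416]
orientation: [-0.145, -2.566, -0.043]
contact_force: [-0.7, 0.1, -1.1]
grip_width: 0.0471
[ 0.282  1.084 -1.153  1.279  0.515  1.708  0.648] 0.047131966545781494
-33 0.0
row [-0.0002, 0.0013, 0.0004, -0.1709, -0.0052, 0.2484] ang 0.2 dist 0.0603
```

View pics/s6.png

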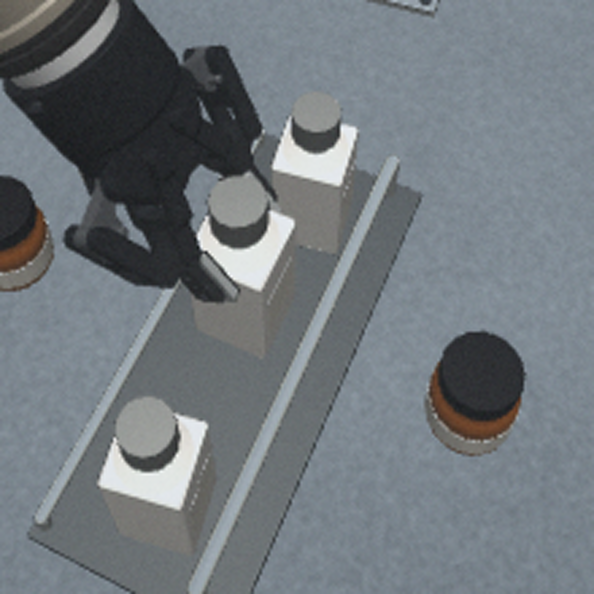

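View pics/t6.png

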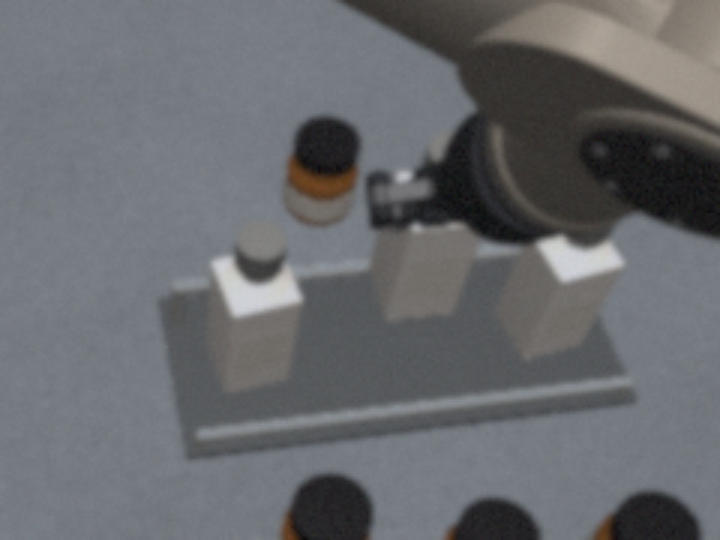

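```bash
python3 -m jog '[0,0,0,-0.03,-0.001,0.05,0, 0,0,0,-0.06,-0.002,0.09,0, 0,0,0,-0.09,-0.003,0.13,0, 0,0.001,0,-0.12,-0.004,0.17,0, 0,0.001,0,-0.14,-0.005,0.2,0, 0,0.001,0,-0.15,-0.005,0.22,0, 0,0.001,0,-0.155,-0.005,0.228,0, 0,0.001,0,-0.16,-0.005,0.234,0, 0,0.001,0,-0.16,-0.005,0.234,0]'
python3 - <<'E'
from h import *
o=r.get_obs();print(o['joints'].round(3),o['contact_force'].round(1))
im=r.grab_frame('side');cv2.imwrite('pics/s7.png',cv2.resize(im[200:420,180:400,::-1],None,fx=2.7,fy=2.7,interpolation=cv2.INTER_CUBIC))
E
```

```text
clock: 13.45
tcp_pos: [0.5995, 0.1798, 0.0856]
orientation: [-0.144, -2.563, -0.043]
contact_force: [-0.6, 0.1, -1.4]
grip_width: 0.0472
[ 0.277  1.143 -1.124  1.297  0.556  1.649  0.66 ] [-0.6  0.1 -1.4]
```

View pics/s7.png

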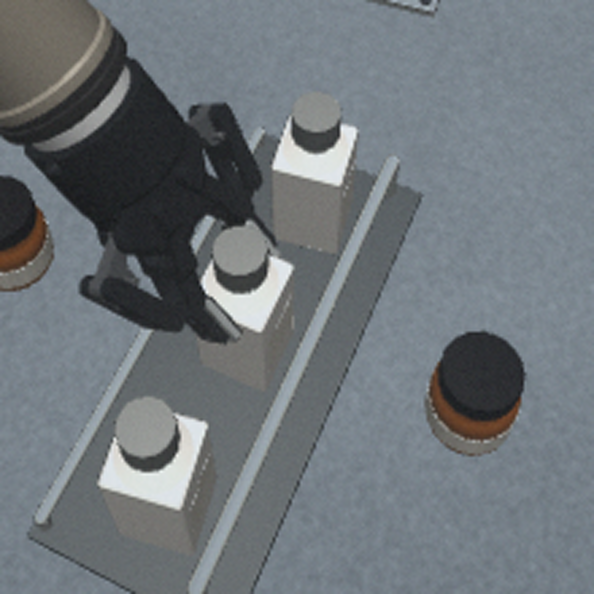

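```bash
python3 -m jog '[0,0,0,-0.004,0,0.006,0, 0,0,0,-0.008,0,0.012,0, 0,0,0,-0.011,0,0.016,0, 0,0,0,-0.011,0,0.016,0]'; python3 -m jog '[0,0,0,-0.003,0,0.004,0, 0,0,0,-0.003,0,0.004,0]';python3 -m jog '[0,0,0,-0.003,0,0.004,0, 0,0,0,-0.003,0,0.004,0]'
```

```text
clock: 13.9
tcp_pos: [0.5996, 0.1797, 0.0817]
orientation: [-0.144, -2.563, -0.043]
contact_force: [-0.2, -0.4, -2.3]
grip_width: 0.047
clock: 14.1
tcp_pos: [0.5997, 0.1798, 0.081]
orientation: [-0.144, -2.563, -0.043]
contact_force: [0.2, -1.1, -0.8]
grip_width: 0.0474
clock: 14.3
tcp_pos: [0.5998, 0.1798, 0.0809]
orientation: [-0.144, -2.563, -0.043]
contact_force: [-0.5, -2.1, 4.8]
grip_width: 0.0473
```

```bash
python3 -m jog '[0,0,0,0,0,0,0.65, 0,0,0,0,0,0,0.75, 0,0,0,0,0,0,0.9, 0,0,0,0,0,0,0.9]'
python3 - <<'E'
from h import *
o=r.get_obs();print(o['contact_force'].round(1))
im=r.grab_frame('side');cv2.imwrite('pics/s8.png',cv2.resize(im[200:420,180:400,::-1],None,fx=2.7,fy=2.7,interpolation=cv2.INTER_CUBIC))
im=r.grab_frame('wrist');cv2.imwrite('pics/w8.png',im[:,:,::-1])
E
```

```text
clock: 14.7
tcp_pos: [0.5997, 0.1798, 0.0807]
orientation: [-0.144, -2.563, -0.043]
contact_force: [-0.0, -0.1, -0.8]
grip_width: 0.0769
[-0.  -0.1 -0.8]
```

View pics/s8.png

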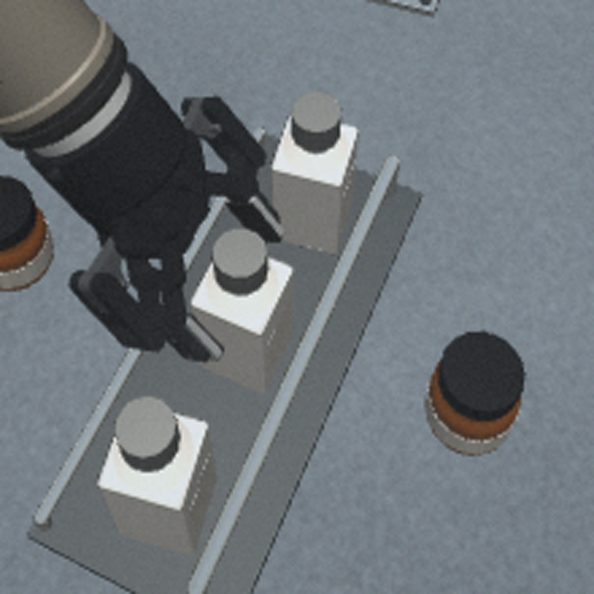

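View pics/w8.png

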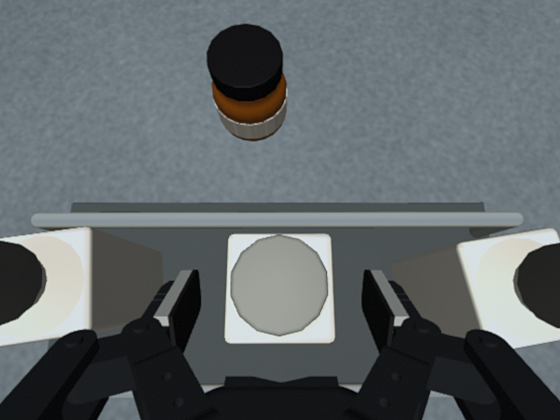

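The bottle stands upright in line in its gap and is free of the fingers. Retreating along the tool axis.

```bash
python3 -m jog '[0,0,0,0,0,-0.05,0.9, 0,0,0,0,0,-0.15,0.9, 0,0,0,0,0,-0.3,0.9, 0,0,0,0,0,-0.5,0.9, 0,0,0,0,0,-0.7,0.9, 0,0,0,0,0,-0.9,0.9, 0,0,0,0,0,-0.9,0.9]'
python3 - <<'E'
from h import *
o=r.get_obs();print(o['joints'].round(3))
S=cam('scene');D=cam('side')
im=r.grab_frame('side');cv2.imwrite('pics/s9.png',cv2.resize(im[200:420,180:400,::-1],None,fx=2.7,fy=2.7,interpolation=cv2.INTER_CUBIC))
row([.60,0.03,.28],X,[0,0,-1])
row([.60,0.03,.28],[0,-1,0],[0,0,-1])
row([.60,0.03,.28],[0,1,0],[0,0,-1])
E
```

```text
clock: 15.5
tcp_pos: [0.698, 0.17, 0.2341]
orientation: [-0.141, -2.565, -0.048]
contact_force: [-0.4, 0.7, -1.4]
grip_width: 0.0767
[ 0.04   0.988 -0.721  0.871  0.251  1.913  0.93 ]
row [0.0008, -0.1804, 0.0001, 0.4677, -0.7448, 0.0429] ang 32.5 dist 0.1761
row [0.1522, -0.1345, -0.5204, 0.4677, -0.7448, 0.0429] ang 100.5 dist 0.1761
row [-0.1304, -0.1477, 0.4503, 0.4677, -0.7448, 0.0429] ang 88.5 dist 0.1761
```

View pics/s9.png

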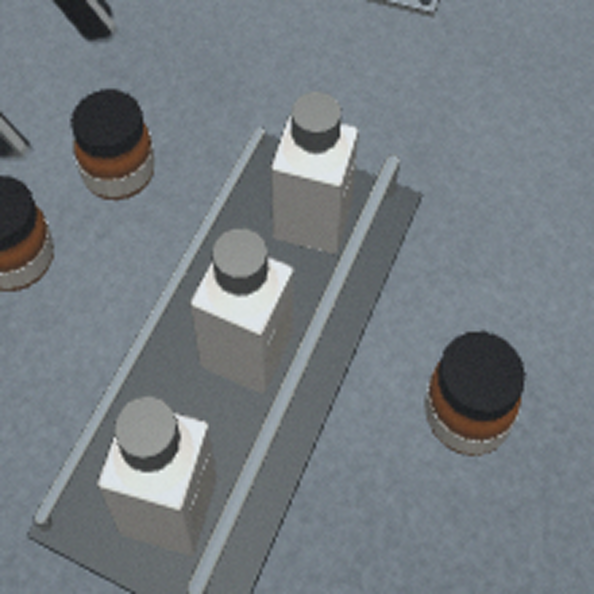

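```bash
python3 -m jog '[0,-0.03,0,0.1,-0.1,-0.1,1, 0,-0.07,0,0.2,-0.25,-0.05,1, 0,-0.11,0,0.3,-0.4,0,1, 0,-0.15,0,0.4,-0.6,0.02,1, 0.001,-0.18,0,0.468,-0.745,0.043,1, 0.001,-0.18,0,0.468,-0.745,0.043,1, 0.001,-0.18,0,0.468,-0.745,0.043,1]'
python3 - <<'E'
from h import *
o=r.get_obs();print(o['joints'].round(3))
row([.58,-0.15,.28],X,[0,0,-1])
row([.54,-0.20,.26],X,[0,0,-1])
E
```

```text
clock: 16.25
tcp_pos: [0.5991, 0.0296, 0.2808]
orientation: [-0.179, -3.136, 0.003]
contact_force: [-0.4, -0.0, 0.1]
grip_width: 0.0854
[ 0.467  0.429 -0.833  1.641  0.335  1.222  1.02 ]
row [-0.0006, -0.0002, 0.0001, -0.0074, -0.9031, 0.0054] ang 0.1 dist 0.1806
row [-0.0006, -0.0002, 0.0001, 0.1628, -1.1741, 0.106] ang 0.1 dist 0.238
```

```bash
python3 -m jog '[0,0,0,0,-0.2,0,1, 0,0,0,0,-0.45,0,1, 0,0,0,0,-0.7,0,1, 0,0,0,0,-0.9,0,1, 0,0,0,-0.01,-0.95,0,1, 0,0,0,-0.01,-0.95,0,1]'
python3 - <<'E'
from h import *
o=r.get_obs();print(o['joints'].round(3))
im=r.grab_frame('wrist');cv2.imwrite('pics/w10.png',im[:,:,::-1])
C=cam('wrist',o);print(o['tcp_pos'],proj(C,[.623,-.239,.158]),proj(C,[.6086,-.1926,.108]))
E
```

```text
clock: 16.85
tcp_pos: [0.5807, -0.1604, 0.2805]
orientation: [-0.182, -3.135, 0.0]
contact_force: [0.1, 0.8, -0.2]
grip_width: 0.0854
[ 0.756  0.422 -0.789  1.637  0.315  1.216  1.354]
[ 0.58065441 -0.16044852  0.28054422] [200.8971505  257.50557316] [253.18685941 218.76580856]
```

View pics/w10.png

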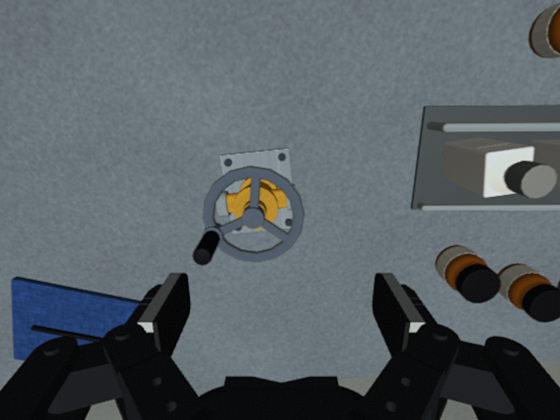

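```bash
python3 - <<'E'
from h import *
row([.623,-.239,.19],X,[0,0,-1])
row([.623,-.239,.12],X,[0,0,-1])
E
```

```text
row [0.0002, -0.0002, 0.0004, -0.2562, -0.3792, 0.4537] ang 0.1 dist 0.1289
row [0.0002, -0.0002, 0.0004, -0.2565, -0.3794, 0.8037] ang 0.1 dist 0.185
```

```bash
python3 -m jog '[0,0,0,-0.1,-0.15,0.1,1, 0,0,0,-0.2,-0.3,0.25,1, 0,0,0,-0.256,-0.379,0.4,1, 0,0,0,-0.256,-0.379,0.45,1, 0,0,0,-0.256,-0.379,0.45,1]'
python3 - <<'E'
from h import *
o=r.get_obs();print(o['joints'].round(3))
im=r.grab_frame('wrist');cv2.imwrite('pics/w11.png',im[:,:,::-1])
row([.623,-.239,.12],X,[0,0,-1])
C=cam('wrist',o);print(proj(C,[.623,-.239,.158]))
E
```

```text
clock: 17.4
tcp_pos: [0.623, -0.2352, 0.189]
orientation: [-0.171, -3.133, -0.006]
contact_force: [-0.6, 0.4, 1.3]
grip_width: 0.0852
[ 0.755  0.604 -0.715  1.578  0.421  1.125  1.403]
row [0.001, -0.0004, 0.0018, 0.0011, -0.0211, 0.3542] ang 0.4 dist 0.071
[274.17546275 250.6647512 ]
```

View pics/w11.png

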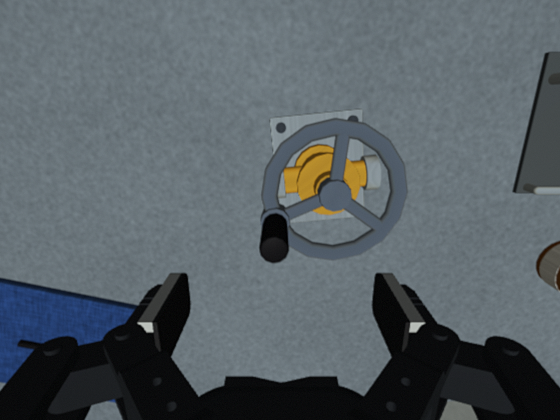

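```bash
python3 -m jog '[0,0,0.002,0,-0.02,0.1,1, 0,0,0.002,0,-0.021,0.2,1, 0,0,0.002,0,-0.021,0.3,1, 0,0,0.002,0.001,-0.021,0.354,1, 0,0,0.002,0.001,-0.021,0.354,1]' 40; python3 -m jog '[0,0,0,0,0,0,0, 0,0,0,0,0,0,0, 0,0,0,0,0,0,0, 0,0,0,0,0,0,0, 0,0,0,0,0,0,0, 0,0,0,0,0,0,0, 0,0,0,0,0,0,0]' 40
python3 - <<'E'
from h import *
o=r.get_obs();print(o['joints'].round(3),o['contact_force'])
im=r.grab_frame('wrist');cv2.imwrite('pics/w12.png',im[:,:,::-1])
E
```

```text
clock: 17.95
tcp_pos: [0.6231, -0.2372, 0.1203]
orientation: [-0.177, -3.135, -0.006]
contact_force: [0.0, -0.6, 0.2]
grip_width: 0.0855
clock: 18.65
tcp_pos: [0.6235, -0.2381, 0.1209]
orientation: [-0.178, -3.136, -0.004]
contact_force: [0.3, -2.8, 4.7]
grip_width: 0.0169
[ 0.736  0.673 -0.679  1.63   0.477  1.012  1.362] [ 0.30957526 -2.75733059  4.73584777]
```

View pics/w12.png

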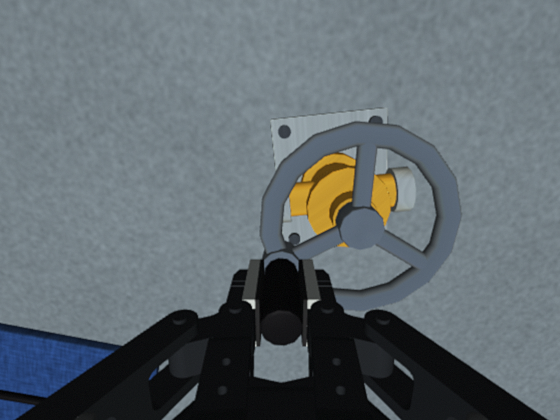

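```bash
cat >> h.py <<'E'
AX=np.array([.6086,-.1926])
def arc(steps,ax=AX,rad=.048,z=None):
    o=r.get_obs();M=R.from_rotvec(o['orientation']).as_matrix();p=o['tcp_pos'];v=p[:2]-ax;a=np.arctan2(v[1],v[0]);print('angle',np.degrees(a).round(1),'rad',np.hypot(*v).round(4),'t',o['clock'],'F',o['contact_force'].round(1),'w',o['grip_width'].round(4),'z',p[2].round(4))
    Tg=np.column_stack([X,np.cross([0,0,-1.],X),[0,0,-1.]])
    w=R.from_matrix(M.T@Tg).as_rotvec()/np.pi
    for s in steps:
        b=a+np.radians(s);q=np.array([ax[0]+rad*np.cos(b),ax[1]+rad*np.sin(b),z or p[2]])
        print(s,','.join('%.3f'%x for x in np.r_[w,M.T@(q-p)/.2])+',0,')
E
python3 -c "
from h import *
arc(range(-6,-67,-6))"
```

```text
Traceback (most recent call last):
  File "h.py", line 33, in arc
    o=r.get_obs();M=R.from_rotvec(o['orientation']).as_matrix();p=o['tcp_pos'];v=p[:2]-ax;a=np.arctan2(v[1],v[0]);print('angle',np.degrees(a).round(1),'rad',np.hypot(*v).round(4),'t',o['clock'],'F',o['contact_force'].round(1),'w',o['grip_width'].round(4),'z',p[2].round(4))
                                                                                                                                                                                                                                      ^^^^^^^^^^^^^^^^^^^^^
AttributeError: 'float' object has no attribute 'round'
```

```bash
sed -i "s/o\['grip_width'\].round(4)/round(o['grip_width'],4)/" h.py
python3 -c "
from h import *
arc(range(-6,-67,-6))"
```

```text
angle -71.8 rad 0.0479 t 18.7 F [ 0.2 -3.6  4.4] w 0.0171 z 0.121
-6 0.001,-0.000,0.000,0.023,-0.010,-0.000,0,
-12 0.001,-0.000,0.000,0.047,-0.017,-0.000,0,
-18 0.001,-0.000,0.000,0.072,-0.021,-0.000,0,
-24 0.001,-0.000,0.000,0.097,-0.022,-0.000,0,
-30 0.001,-0.000,0.000,0.122,-0.021,-0.000,0,
-36 0.001,-0.000,0.000,0.147,-0.018,0.000,0,
-42 0.001,-0.000,0.000,0.171,-0.012,0.000,0,
-48 0.001,-0.000,0.000,0.195,-0.003,0.000,0,
-54 0.001,-0.000,0.000,0.218,0.008,0.000,0,
-60 0.001,-0.000,0.000,0.239,0.022,0.000,0,
-66 0.001,-0.000,0.000,0.258,0.037,0.000,0,
```

```bash
python3 -m jog '[0,0,0,0.023,-0.010,0,0, 0,0,0,0.047,-0.017,0,0, 0,0,0,0.072,-0.021,0,0, 0,0,0,0.097,-0.022,0,0, 0,0,0,0.122,-0.021,0,0, 0,0,0,0.147,-0.018,0,0, 0,0,0,0.171,-0.012,0,0, 0,0,0,0.195,-0.003,0,0, 0,0,0,0.218,0.008,0,0, 0,0,0,0.239,0.022,0,0]'
python3 -c "
from h import *
arc(range(-6,-37,-6))"
```

```text
clock: 19.7
tcp_pos: [0.5744, -0.2303, 0.1209]
orientation: [-0.181, -3.133, -0.0]
contact_force: [-2.9, -5.5, 6.8]
grip_width: 0.0169
angle -132.2 rad 0.0509 t 19.7 F [-2.9 -5.5  6.8] w 0.0169 z 0.1209
-6 -0.000,-0.001,-0.000,0.011,0.028,0.000,0,
-12 -0.000,-0.001,-0.000,0.029,0.045,0.000,0,
-18 -0.000,-0.001,-0.000,0.045,0.065,0.000,0,
-24 -0.000,-0.001,-0.000,0.059,0.086,0.000,0,
-30 -0.000,-0.001,-0.000,0.070,0.108,0.000,0,
-36 -0.000,-0.001,-0.000,0.080,0.131,0.000,0,
```

```bash
python3 -m jog '[0,0,0,0.011,0.028,0,0, 0,0,0,0.029,0.045,0,0, 0,0,0,0.045,0.065,0,0, 0,0,0,0.059,0.086,0,0, 0,0,0,0.07,0.108,0,0, 0,0,0,0.08,0.131,0,0]'
python3 -c "
from h import *
arc(range(-6,-37,-6))"
```

```text
clock: 20.3
tcp_pos: [0.5582, -0.2033, 0.1209]
orientation: [-0.183, -3.127, 0.003]
contact_force: [-6.9, -2.1, 10.1]
grip_width: 0.0171
angle -168.0 rad 0.0515 t 20.3 F [-6.9 -2.1 10.1] w 0.0171 z 0.1209
-6 -0.001,-0.003,-0.001,-0.010,0.030,-0.000,0,
-12 -0.001,-0.003,-0.001,-0.006,0.055,-0.000,0,
-18 -0.001,-0.003,-0.001,-0.004,0.080,-0.000,0,
-24 -0.001,-0.003,-0.001,-0.005,0.105,-0.000,0,
-30 -0.001,-0.003,-0.001,-0.009,0.130,-0.000,0,
-36 -0.001,-0.003,-0.001,-0.015,0.154,-0.000,0,
```

```bash
python3 - <<'E'
import numpy as np
from scipy.optimize import least_squares
P=np.array([(.6235,-.2381),(.5744,-.2303),(.5582,-.2033)])
print(least_squares(lambda c:np.hypot(P[:,0]-c[0],P[:,1]-c[1])-.048,[.606,-.193]))
E
python3 - <<'E'
from h import *
im=r.grab_frame('wrist');cv2.imwrite('pics/w13.png',im[:,:,::-1])
E
```

```text
message: `gtol` termination condition is satisfied.
     success: True
      status: 1
         fun: [ 4.361e-05 -6.915e-05  6.236e-05]
           x: [ 6.053e-01 -1.936e-01]
        cost: 5.285837071617591e-09
         jac: [[-3.792e-01  9.253e-01]
               [ 6.443e-01  7.648e-01]
               [ 9.796e-01  2.009e-01]]
        grad: [-3.777e-09 -2.410e-09]
  optimality: 3.776953975168162e-09
 active_mask: [ 0.000e+00  0.000e+00]
        nfev: 3
        njev: 3
```

View pics/w13.png

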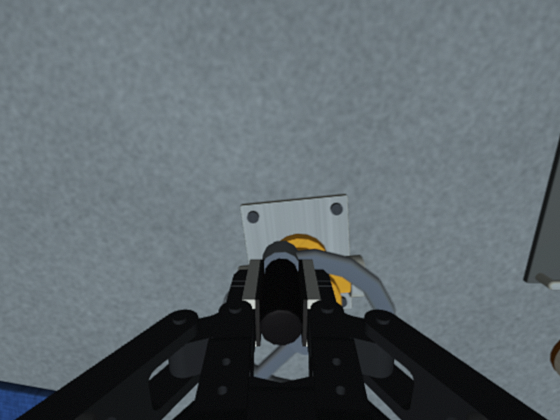

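```bash
sed -i 's/^AX=.*/AX=np.array([.6053,-.1936])/' h.py; python3 -c "
from h import *
arc(range(-6,-43,-6))"
```

```text
angle -170.1 rad 0.0481 t 20.35 F [-8.  -1.9 11.1] w 0.017 z 0.1209
-6 -0.000,-0.003,-0.000,0.006,0.025,0.000,0,
-12 -0.000,-0.003,-0.000,0.009,0.049,0.000,0,
-18 -0.000,-0.003,-0.000,0.010,0.075,-0.000,0,
-24 -0.000,-0.003,-0.000,0.008,0.100,-0.000,0,
-30 -0.000,-0.003,-0.000,0.003,0.124,-0.000,0,
-36 -0.000,-0.003,-0.000,-0.004,0.148,-0.000,0,
-42 -0.000,-0.003,-0.000,-0.014,0.172,-0.000,0,
```

```bash
python3 -m jog '[0,-0.003,0,0.006,0.025,-0.003,0, 0,-0.003,0,0.009,0.049,-0.005,0, 0,-0.003,0,0.01,0.075,-0.005,0, 0,-0.003,0,0.008,0.1,-0.005,0, 0,-0.003,0,0.003,0.124,-0.005,0, 0,-0.003,0,-0.004,0.148,-0.005,0]'
python3 -c "
from h import *
arc(range(-6,-43,-6))"
```

```text
clock: 20.95
tcp_pos: [0.5573, -0.1923, 0.1209]
orientation: [-0.205, -3.128, 0.038]
contact_force: [-9.7, -51.1, 8.0]
grip_width: 0.0169
angle 178.4 rad 0.048 t 20.95 F [ -9.7 -51.1   8. ] w 0.0169 z 0.1209
-6 -0.008,-0.002,-0.005,0.001,0.025,-0.001,0,
-12 -0.008,-0.002,-0.005,-0.000,0.050,-0.001,0,
-18 -0.008,-0.002,-0.005,-0.004,0.075,-0.002,0,
-24 -0.008,-0.002,-0.005,-0.011,0.099,-0.003,0,
-30 -0.008,-0.002,-0.005,-0.020,0.123,-0.003,0,
-36 -0.008,-0.002,-0.005,-0.031,0.145,-0.004,0,
-42 -0.008,-0.002,-0.005,-0.045,0.166,-0.004,0,
```

```bash
python3 -m jog '[-0.008,-0.002,-0.005,0,0,0,0, -0.008,-0.002,-0.005,0,0,0,0]'
python3 -c "
from h import *
arc([-3,3])
im=r.grab_frame('wrist');cv2.imwrite('pics/w14.png',im[:,:,::-1])
im=r.grab_frame('scene');cv2.imwrite('pics/t14.png',cv2.resize(im[150:300,100:300,::-1],None,fx=4,fy=4,interpolation=cv2.INTER_CUBIC))
"
```

```text
clock: 21.15
tcp_pos: [0.5573, -0.1955, 0.121]
orientation: [0.188, 3.133, -0.001]
contact_force: [2.4, -0.6, 0.2]
grip_width: 0.0172
angle -177.8 rad 0.048 t 21.15 F [ 2.4 -0.6  0.2] w 0.0172 z 0.121
-3 -0.000,0.001,-0.002,0.002,0.012,-0.000,0,
3 -0.000,0.001,-0.002,-0.002,-0.012,0.000,0,
```

View pics/w14.png

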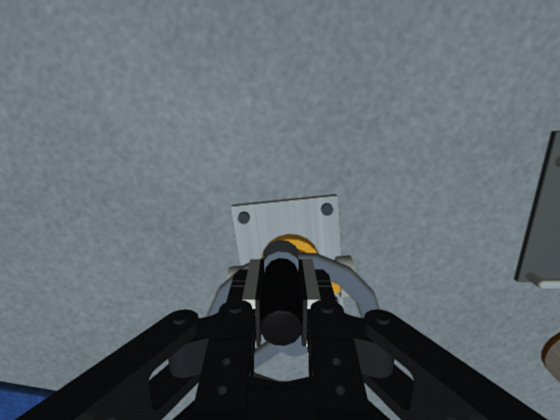

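View pics/t14.png

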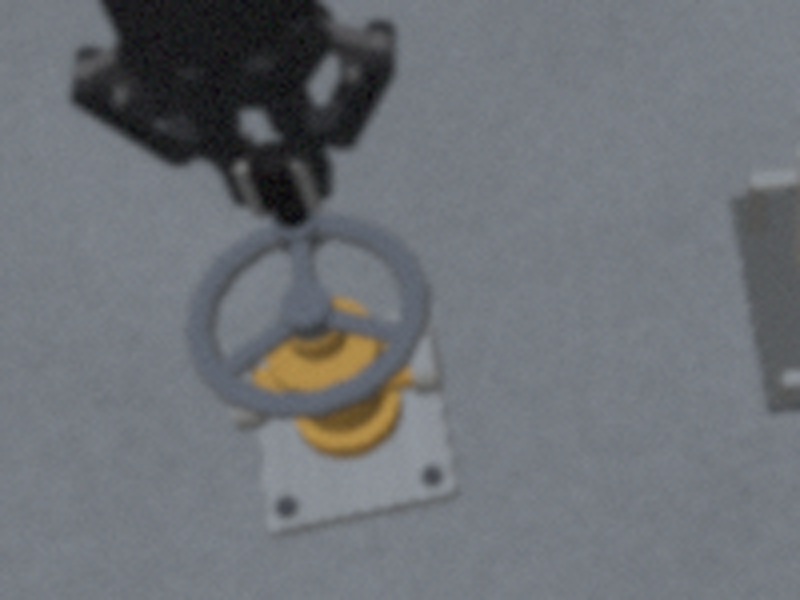

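```bash
python3 -m jog '[0,0,0,0.003,0.025,0,0, 0,0,0,0.003,0.045,0,0, 0,0,0,0.003,0.045,0,0, 0,0,0,0.003,0.045,0,0]'
python3 -c "
from h import *
o=r.get_obs();M=R.from_rotvec(o['orientation']).as_matrix();g=o['tcp_pos']-M[:,2]*r.grasp_offset;print('grasp',g,np.degrees(np.arctan2(*(g[:2]-AX)[::-1])))
arc([0])
"
```

```text
clock: 21.65
tcp_pos: [0.5573, -0.1927, 0.121]
orientation: [0.192, 3.133, -0.016]
contact_force: [4.1, -23.0, -0.7]
grip_width: 0.0169
grasp [ 0.55721945 -0.19250083  0.13967629] 178.690382784578
angle 178.9 rad 0.0481 t 21.65 F [  4.1 -23.   -0.7] w 0.0169 z 0.121
0 -0.003,0.001,-0.003,-0.000,0.000,0.000,0,
```

Closed on the stop: -23 N at TCP angle ≈179°, repeated after the first push to -51 N. Now opening anticlockwise, half a turn per call.

```bash
python3 -c "
from h import *
arc(range(15,181,15))"
```

```text
angle 178.9 rad 0.0481 t 21.65 F [  4.1 -23.   -0.7] w 0.0169 z 0.121
15 -0.003,0.001,-0.003,-0.015,-0.061,0.001,0,
30 -0.003,0.001,-0.003,-0.045,-0.116,0.001,0,
45 -0.003,0.001,-0.003,-0.088,-0.162,0.002,0,
60 -0.003,0.001,-0.003,-0.141,-0.194,0.002,0,
75 -0.003,0.001,-0.003,-0.201,-0.212,0.003,0,
90 -0.003,0.001,-0.003,-0.264,-0.214,0.003,0,
105 -0.003,0.001,-0.003,-0.325,-0.199,0.003,0,
120 -0.003,0.001,-0.003,-0.380,-0.170,0.003,0,
135 -0.003,0.001,-0.003,-0.425,-0.126,0.003,0,
150 -0.003,0.001,-0.003,-0.458,-0.073,0.002,0,
165 -0.003,0.001,-0.003,-0.476,-0.013,0.002,0,
180 -0.003,0.001,-0.003,-0.478,0.050,0.001,0,
```

```bash
python3 -m jog '[-0.003,0.001,-0.003,-0.015,-0.061,0.001,0, -0.003,0.001,-0.003,-0.045,-0.116,0.001,0, -0.003,0.001,-0.003,-0.088,-0.162,0.002,0, -0.003,0.001,-0.003,-0.141,-0.194,0.002,0, -0.003,0.001,-0.003,-0.201,-0.212,0.003,0, -0.003,0.001,-0.003,-0.264,-0.214,0.003,0, -0.003,0.001,-0.003,-0.325,-0.199,0.003,0, -0.003,0.001,-0.003,-0.38,-0.17,0.003,0, -0.003,0.001,-0.003,-0.425,-0.126,0.003,0, -0.003,0.001,-0.003,-0.458,-0.073,0.002,0, -0.003,0.001,-0.003,-0.476,-0.013,0.002,0, -0.003,0.001,-0.003,-0.478,0.05,0.001,0]'
python3 -c "
from h import *
arc(range(15,181,15))"
```

```text
clock: 22.85
tcp_pos: [0.6534, -0.1929, 0.1209]
orientation: [-0.176, -3.135, 0.001]
contact_force: [-5.8, -1.1, 6.8]
grip_width: 0.0163
angle 0.8 rad 0.0481 t 22.85 F [-5.8 -1.1  6.8] w 0.0163 z 0.1209
15 -0.000,-0.000,0.001,0.016,0.061,-0.000,0,
30 -0.000,-0.000,0.001,0.047,0.115,0.000,0,
45 -0.000,-0.000,0.001,0.091,0.159,0.000,0,
60 -0.000,-0.000,0.001,0.146,0.191,0.000,0,
75 -0.000,-0.000,0.001,0.206,0.208,0.000,0,
90 -0.000,-0.000,0.001,0.269,0.208,0.000,0,
105 -0.000,-0.000,0.001,0.329,0.192,0.000,0,
120 -0.000,-0.000,0.001,0.384,0.161,0.000,0,
135 -0.000,-0.000,0.001,0.428,0.117,0.001,0,
150 -0.000,-0.000,0.001,0.460,0.063,0.001,0,
165 -0.000,-0.000,0.001,0.476,0.002,0.001,0,
180 -0.000,-0.000,0.001,0.476,-0.060,0.001,0,
```

```bash
python3 -c "
from h import *
im=r.grab_frame('wrist');cv2.imwrite('pics/w15.png',im[:,:,::-1])"; python3 -m jog '[0,0,0.001,0.016,0.061,0,0, 0,0,0.001,0.047,0.115,0,0, 0,0,0.001,0.091,0.159,0,0, 0,0,0.001,0.146,0.191,0,0, 0,0,0.001,0.206,0.208,0,0, 0,0,0.001,0.269,0.208,0,0, 0,0,0.001,0.329,0.192,0,0, 0,0,0.001,0.384,0.161,0,0, 0,0,0.001,0.428,0.117,0,0, 0,0,0.001,0.46,0.063,0,0, 0,0,0.001,0.476,0.002,0,0, 0,0,0.001,0.476,-0.06,0,0]'
python3 -c "
from h import *
im=r.grab_frame('wrist');cv2.imwrite('pics/w16.png',im[:,:,::-1])
arc(range(15,181,15))"
```

```text
clock: 24.1
tcp_pos: [0.5574, -0.1897, 0.121]
orientation: [-0.173, -3.135, -0.005]
contact_force: [2.6, 1.9, -0.9]
grip_width: 0.0167
angle 179.0 rad 0.0481 t 24.15 F [ 1.2 -1.2  2.3] w 0.0168 z 0.1209
15 0.000,-0.001,0.000,-0.014,-0.061,-0.000,0,
30 0.000,-0.001,0.000,-0.044,-0.116,-0.000,0,
45 0.000,-0.001,0.000,-0.087,-0.162,-0.000,0,
60 0.000,-0.001,0.000,-0.140,-0.195,-0.000,0,
75 0.000,-0.001,0.000,-0.200,-0.214,-0.001,0,
90 0.000,-0.001,0.000,-0.262,-0.216,-0.001,0,
105 0.000,-0.001,0.000,-0.323,-0.202,-0.001,0,
120 0.000,-0.001,0.000,-0.379,-0.173,-0.001,0,
135 0.000,-0.001,0.000,-0.424,-0.130,-0.001,0,
150 0.000,-0.001,0.000,-0.458,-0.077,-0.001,0,
165 0.000,-0.001,0.000,-0.476,-0.017,-0.001,0,
180 0.000,-0.001,0.000,-0.478,0.046,-0.001,0,
```

View pics/w15.png

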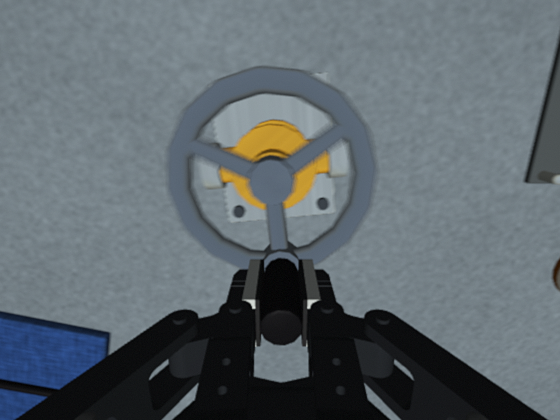

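View pics/w16.png

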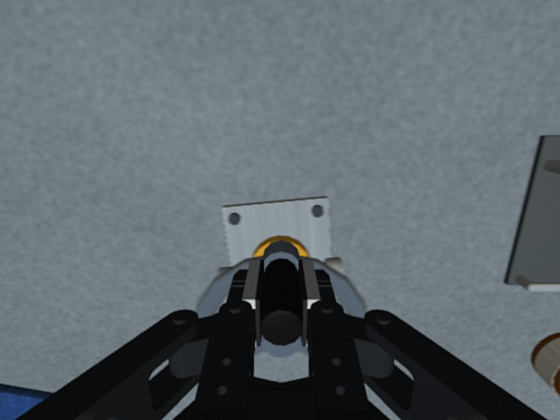

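The handle is still held at (282,300) with no slip, and the first turn is complete (angle 179.0°). Second turn.

```bash
python3 -m jog '[0,-0.001,0,-0.014,-0.061,0,0, 0,-0.001,0,-0.044,-0.116,0,0, 0,-0.001,0,-0.087,-0.162,0,0, 0,-0.001,0,-0.14,-0.195,0,0, 0,-0.001,0,-0.2,-0.214,-0.001,0, 0,-0.001,0,-0.262,-0.216,-0.001,0, 0,-0.001,0,-0.323,-0.202,-0.001,0, 0,-0.001,0,-0.379,-0.173,-0.001,0, 0,-0.001,0,-0.424,-0.13,-0.001,0, 0,-0.001,0,-0.458,-0.077,-0.001,0, 0,-0.001,0,-0.476,-0.017,-0.001,0, 0,-0.001,0,-0.478,0.046,-0.001,0]'
python3 -c "
from h import *
arc(range(15,181,15))"
```

```text
clock: 25.35
tcp_pos: [0.6534, -0.1944, 0.1209]
orientation: [-0.178, -3.136, -0.0]
contact_force: [-7.5, -1.6, 7.7]
grip_width: 0.0169
angle -0.9 rad 0.0481 t 25.35 F [-7.5 -1.6  7.7] w 0.0169 z 0.1209
15 -0.000,-0.000,0.000,0.015,0.061,0.000,0,
30 -0.000,-0.000,0.000,0.044,0.116,0.000,0,
45 -0.000,-0.000,0.000,0.087,0.162,0.000,0,
60 -0.000,-0.000,0.000,0.140,0.195,0.000,0,
75 -0.000,-0.000,0.000,0.200,0.213,0.000,0,
90 -0.000,-0.000,0.000,0.263,0.215,0.000,0,
105 -0.000,-0.000,0.000,0.324,0.201,0.000,0,
120 -0.000,-0.000,0.000,0.379,0.172,0.000,0,
135 -0.000,-0.000,0.000,0.425,0.129,0.000,0,
150 -0.000,-0.000,0.000,0.458,0.076,0.000,0,
165 -0.000,-0.000,0.000,0.476,0.016,0.000,0,
180 -0.000,-0.000,0.000,0.478,-0.047,0.000,0,
```

```bash
python3 -m jog '[0,0,0,0.015,0.061,0,0, 0,0,0,0.044,0.116,0,0, 0,0,0,0.087,0.162,0,0, 0,0,0,0.14,0.195,0,0, 0,0,0,0.2,0.213,0,0, 0,0,0,0.263,0.215,0,0, 0,0,0,0.324,0.201,0,0, 0,0,0,0.379,0.172,0,0, 0,0,0,0.425,0.129,0,0, 0,0,0,0.458,0.076,0,0, 0,0,0,0.476,0.016,0,0, 0,0,0,0.478,-0.047,0,0]'
python3 -c "
from h import *
arc([0.8,2])"
```

```text
clock: 26.55
tcp_pos: [0.5572, -0.1931, 0.121]
orientation: [-0.177, -3.136, -0.002]
contact_force: [6.8, 1.3, -3.1]
grip_width: 0.0172
angle 179.4 rad 0.0481 t 26.55 F [ 6.8  1.3 -3.1] w 0.0172 z 0.121
0.8 0.000,-0.000,0.000,-0.001,-0.003,-0.000,0,
2 0.000,-0.000,0.000,-0.002,-0.008,-0.000,0,
```

```bash
python3 -m jog '[0,0,0,0,0,0,0, 0,0,0,0,0,0,0, 0,0,0,0,0,0,0, 0,0,0,0,0,0,0]'
python3 -c "
from h import *
arc([0]);o=r.get_obs();print(o['qvel'].round(3))
im=r.grab_frame('scene');cv2.imwrite('pics/t20.png',im[:,:,::-1])
cv2.imwrite('pics/t20v.png',cv2.resize(im[150:300,100:300,::-1],None,fx=4,fy=4,interpolation=cv2.INTER_CUBIC))
im=r.grab_frame('side');cv2.imwrite('pics/s20.png',im[:,:,::-1])"
```

```text
clock: 26.95
tcp_pos: [0.5572, -0.1928, 0.121]
orientation: [-0.176, -3.136, -0.002]
contact_force: [2.7, -1.2, -0.4]
grip_width: 0.0168
angle 179.1 rad 0.0481 t 26.95 F [ 2.7 -1.2 -0.4] w 0.0168 z 0.121
0 0.000,-0.000,0.001,-0.000,0.000,-0.000,0,
[-0.002 -0.002  0.     0.003 -0.002 -0.     0.001]
```

View pics/t20.png

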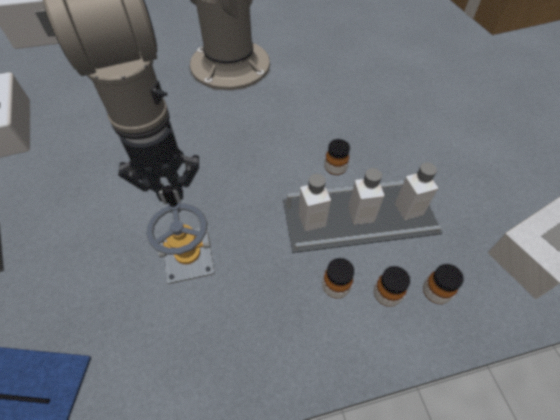

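View pics/t20v.png

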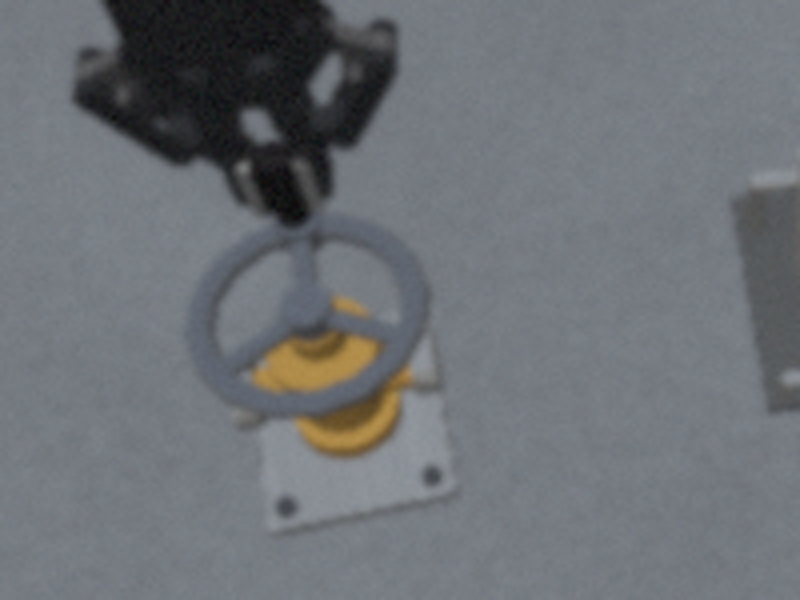

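View pics/s20.png

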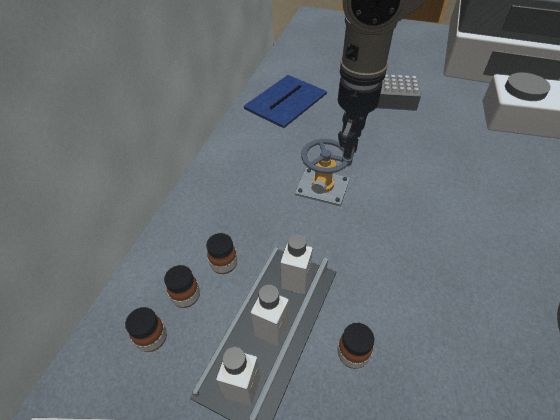

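```bash
python3 -c "
from h import *
p,e=tri([(cam('scene'),(373.5,176)),(cam('side'),(269,293))]);d=p[:2]-[.6093,.1775];print(p,e,'deck',d@[.9935,-.114],d@[.114,.9935])
r.hand_in()"
```

```text
[0.60690121 0.17820939 0.13616306] [0.002417408693300205, 0.002417408693300125] deck -0.002464069637077327 0.0004313205587123723
the job is handed in; nothing more can be done
```

I stood the bottle back up in its gap and let it go. Then I closed the valve and opened it two full turns, and handed the job in still gripping the crank handle. No verdict is reported, so the results below are from my own checks.

- **Bottle:** The two camera views put it about 2 mm in x and 0.5 mm in y from the middle of the gap. Its cap top measured 136 mm, against 141 mm expected if it stands on the deck. The neighbours' caps read about 3 mm low by the same method, so I put most of that down to calibration. It looks upright in the pictures.
- **Valve stop:** I turned it clockwise from about 0.3 turn open and met the stop at a crank angle of about 179°. I pushed against it twice, at 51 N and then 23 N, and the two readings agreed to about 0.5°.
- **Two turns open:** After two full turns anticlockwise the angle read 179.1°, and the scene picture matches the one from the closed position. The wheel was still, and the fingers were on the handle with the grip set to 40 N.
- **Neighbours and jars:** All are standing at the same picture positions as at the start.
- **What disagreed:**
  - **Wheel axis:** The cameras put it about 3 mm away from the centre of the circle the hand actually traced, so I used the traced circle.
  - **Grasp:** My first plan, gripping along the bottle's cap axis, was out of the arm's reach. I gripped the body near the shoulders instead.
- **Time:** The whole job took about 27 s of the 69 s allowed.

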